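# Refit two splined sprockets on a drive hub held in an angled fixture

### The job

Refit the sprockets on the splined drive hub in the angled fixture, boss outwards: slide the large sprocket on first, turned so that its wide slot takes the hub's wide master spline, fully home against the flange; then slide the small one on in the same way until it sits fully home on the large one's boss. Let go of both, and leave the mug, the screw jar and the flux bottle standing where they are.

Things in the scene. Friction and masses are not known exactly. Their poses are not given: they have to be found in the camera images.
- hub_seat (a point): centre of the flange face of the splined hub, where the large sprocket's underside seats (the small one's origin ends 34 mm further out). z points out along the hub's axis, 25 degrees from vertical, leaning roughly towards the robot; x points to the middle of the wide master spline. Flange 70 mm across. The hub is stiff to turn (over 2.5 N m) and may start at any angle
- hub_nose (a point): centre of the hub's free end, 60 mm out from hub_seat, axes as there. Round core 30 mm across, its last 5 mm tapering to 22 mm. Five splines 72 degrees apart, 40 mm across their tops, run from the flange to 48 mm (last 3 mm bevelled): four 5 mm wide, the master 14 mm wide. Play in the sprockets' slots 1.5 mm a side, about 4 degrees either way
- fixture: fixed angled steel fixture that carries the hub: base plate 110 x 90 x 10 mm on the bench, gussets and a face plate tilted 25 degrees, 100 mm high without the hub. Origin: centre of the base's underside, 85 mm straight below hub_seat; z up; the hub leans towards -x
- large_sprocket: steel sprocket, 112 mm over 20 teeth: 10 mm thick toothed plate, plain round boss 55 mm across on it, 34 mm high in all, about 0.4 kg. Bore right through, 32 mm across the lands, 43 mm across five slots 72 degrees apart: four 8 mm wide, the master 17 mm. Starts flat on the bench, boss up. Origin: centre of the plate's underside; z along the bore to the boss; x to the master slot (punch mark)
- small_sprocket: steel sprocket, 84 mm over 14 teeth: 8 mm thick toothed plate, plain round boss 53 mm across on it, 28 mm high in all, about 0.25 kg. Bore right through, 32 mm across the lands, 43 mm across five slots 72 degrees apart: four 8 mm wide, the master 17 mm. Starts flat on the bench, boss up. Origin: centre of the plate's underside; z along the bore to the boss; x to the master slot (punch mark)
- mug: white spotted mug, 82 mm across and 91 mm high, 114 mm with the handle; origin under the middle of that length (the bowl's centre lies 17 mm from it towards +y, the handle towards -y), z up; loose, to be left alone
- screw_jar: glass jar with a tin lid, 53 mm across, 70 mm high, origin under its centre, z up; loose, to be left alone
- flux_bottle: small bottle with a needle cap, 32 mm across, 90 mm high, origin under its centre, z up; loose, light, to be left alone
- bench_vice: small fixed bench vice, an obstacle, not used. Origin on the bench under it, z up; its jaws and screw, up to 117 mm high, lie within 130 mm (along its x) by 70 mm (along its y) about the point 35 mm from the origin towards its -x; its round foot is low

How it is judged (in metres and radians):
On the way, in this order (a step that is already met when the one before it is completed fails the run):
1. the large sprocket is fully home on the hub, its master slot on the master spline (x of large_sprocket in the frame of hub_seat between -0.003 and 0.003 m and y of large_sprocket in the frame of hub_seat between -0.003 and 0.003 m and z of large_sprocket in the frame of hub_seat between -0.003 and 0.003 m and angle between the z axis of large_sprocket and the z axis of hub_seat, either way round below 0.08 rad and angle between the x axis of large_sprocket and the x axis of hub_seat, either way round below 0.15 rad), for 0.2 s.
2. then the small sprocket is fully home on the large one's boss, its master slot on the master spline (all of step 1 and x of small_sprocket in the frame of hub_seat between -0.003 and 0.003 m and y of small_sprocket in the frame of hub_seat between -0.003 and 0.003 m and z of small_sprocket in the frame of hub_seat between 0.031 and 0.037 m and angle between the z axis of small_sprocket and the z axis of hub_seat, either way round below 0.08 rad and angle between the x axis of small_sprocket and the x axis of hub_seat, either way round below 0.15 rad), for 0.2 s.
At the end, for the whole second after the job is handed in: Large sprocket against the flange and small one on its boss (34 mm out): origins within 3 mm, square within 0.08 rad, master slots on the master spline within 0.15 rad, boss outwards, released, at rest; mug, jar and bottle upright within 30 mm of their starts (all of step 2 and linear speed of each of large_sprocket, small_sprocket below 0.02 m/s and distance of each of mug, screw_jar, flux_bottle from where it was at the start of the episode below 0.03 m and angle between each of mug, screw_jar, flux_bottle's own z axis and vertical below 0.3 rad); the robot touches nothing.
It fails at once if the mug is pushed away (over 30 mm) or knocked over (distance of mug from where it was at the start of the episode above 0.03 m or angle between mug's own z axis and vertical above 0.3 rad).
It fails at once if the screw jar is pushed away (over 30 mm) or knocked over (distance of screw_jar from where it was at the start of the episode above 0.03 m or angle between screw_jar's own z axis and vertical above 0.3 rad).
It fails at once if the flux bottle is pushed away (over 30 mm) or knocked over (distance of flux_bottle from where it was at the start of the episode above 0.03 m or angle between flux_bottle's own z axis and vertical above 0.3 rad).
It also fails if it takes over 58 s, if anything falls off the work surface, if the arm or the gripper's body presses on something with over 40 N, if the wrist force passes 120 N, or if a joint passes its speed limit or range.

### The arm

A 7-joint arm with a two-finger parallel gripper is mounted at the origin on a cart in front of the work surface, level with it; the furniture and walls round the work are solid. World frame = base frame: x ahead of the robot, y to its left, z up, the work surface at z = 0. Lengths are in mm, angles in rad, forces in N, time in s.
With the tool pointing down it reaches from about 375 to 925 mm from the base axis. Payload 3.1 kg.
Tool frame: the origin (TCP) lies on the centre line of the jaws, within the pads' length; the fingertips stand 25 mm ahead of it and the grasp point (between the pads) lies 6 mm ahead of it; z points along the fingers, y is the line along which they close (so a half turn about z gives the same grasp; the last joint's range is limited). The gripper opens to 85 mm and grips with 20 to 120 N. Pads are 22 mm wide; open, the fingers measure 114 mm over their backs; the gripper's body (76 mm by 85 mm) begins 54 mm behind the grasp point. The pads swing forward as they close: fully open they stand 13 mm farther back than shut.
Start: joints at [1.248, 0.383, 0.044, 1.598, -0.018, 1.161, -0.05], TCP at [144.912, -633.643, 256.269] pointing down, gripper open.
Joint ranges: [-2.61, 2.61], [-0.41, 2.15], [-1.48, 1.57], [0, 2.5], [-1.57, 4.71], [0.05, 1.97], [-2.85, 2.85]. Speed limits (rad/s): [2.79, 2.79, 3.14, 3.14, 3.14, 3.14, 3.14].

### API

Orientations are given as a unit quaternion [w, x, y, z].
In Python, from workcell import bot gives the robot as it stands. The module is installed in compiled form; this text tells all that it offers.
- The arm moves only by the tool arm_command, never from a script. Its argument "targets" is a list of rows, each a list of 3 entries, a list of its own where there are three numbers: the finger opening in mm, from 0 to 85.4, then the shift along the tool's x, y, z in mm, then the turn, a rotation vector about the tool's x, y, z in rad. A call has 1 to 8 rows; each row is the pose to reach, as a shift and turn from the pose commanded when the call began, along the tool's axes at that moment; what a row does not reach only later rows make up. A row lasts 1/12 s, in which the tool goes at most 41.7 mm and 7.16 degrees, less where a joint would pass 70% of its speed; a pose out of reach is approached as far as the arm can. A call with a gripper value outside its range is refused whole. The fingers move at their own pace and stop on an object; the grip force is fixed at half the most. Time passes only in rows, so rows that repeat a pose let the fingers close. It gives the time, the measured TCP pose, the force, the opening and the grip force at its end, in the units of the state.
- bot.get_obs(): the state, without advancing time (a new reading comes with each control period).
- bot.grab_frame(name): name is "side" or "top" or "wrist"; returns a dict with "pixels" (400x640x3 uint8, red, green, blue), "camera_matrix" (3x3 intrinsics, pixels), "R" (3x3) and "t" (3): a world point X has camera coordinates R X + t; the wrist camera has in their place "T_tool_cam" (4x4, takes a point from camera to tool coordinates, whose origin is the TCP and whose axes are the flange's). Camera axes: x right, y down, z forward; pixel columns grow to the right and rows downward; lengths in mm; the calibration is good to about 2 mm. A picture is of the moment at which its call begins: read the wrist's pose just before it. There is no depth.
- bot.finish_job(): hands the job in; it is judged then, once.
The state is a dict: "time_s": time; "qpos": joint angles; "dq": joint speeds; "joint_efforts": joint torques, N m; "tcp_pos": TCP position; "tool_rot": TCP orientation; "force": force on the tool from outside, world axes, zero at the start; "moment": the same for the moment, N m; "finger_gap": opening from 0.0 (shut) to 1.0 (fully open); "grip_force": force on a finger pad.
Only numpy, scipy, OpenCV 4.12 (cv2) and the standard library are available. Lean on these libraries where they do the work, as an engineer would, in place of code of your own. Each camera call takes 0.05 s, during which the arm holds its last target. There are 200 camera calls.

## Working session

There is one attempt and no reset: what is moved stays moved. The work goes in short steps, Python scripts to look and compute and a tool call to move; the robot and the scene stay as the last step left them, time stands still between calls to the robot, and variables do not carry over. Pictures are saved under pics/ and viewed, at most 10 in all, crops included, and the job is handed in when it is done.

Besides the shell and the picture viewer there is one more tool, called after "Request:" as name([rows], argument=value, ...), one row to a line, values as JSON. arm_command: Moves the arm, as the interface text tells. Its arguments: {"type":"object","properties":{"targets":{"type":"array"}},"required":["targets"]}

```bash
mkdir -p pics; cat > h.py <<'E'
import numpy as np,cv2,json
from workcell import bot
from scipy.spatial.transform import Rotation as Ro
def q2R(q): return Ro.from_quat([q[1],q[2],q[3],q[0]]).as_matrix()
def grab(n,fn=None):
    o=bot.get_obs(); f=bot.grab_frame(n); f={k:np.array(v) for k,v in f.items()}
    if n=='wrist':
        T=f['T_tool_cam']; Rt=q2R(o['tool_rot']); 
        Rwc=Rt@T[:3,:3]; c=Rt@T[:3,3]+np.array(o['tcp_pos'])
        f['R']=Rwc.T; f['t']=-Rwc.T@c
    if fn: cv2.imwrite('pics/'+fn+'.png',f['pixels'][:,:,::-1])
    np.savez('pics/'+(fn or n)+'.npz',**f)
    return f
def load(fn): return dict(np.load('pics/'+fn+'.npz'))
def ray(f,u,v):
    d=f['R'].T@np.linalg.inv(f['camera_matrix'])@np.array([u,v,1.]); return -f['R'].T@f['t'],d/np.linalg.norm(d)
def onz(f,u,v,z):
    c,d=ray(f,u,v); return c+d*(z-c[2])/d[2]
def proj(f,X):
    p=f['camera_matrix']@(f['R']@np.asarray(X,float)+f['t']); return p[:2]/p[2]
def tri(f1,p1,f2,p2):
    c1,d1=ray(f1,*p1);c2,d2=ray(f2,*p2)
    s=np.linalg.lstsq(np.c_[d1,-d2],c2-c1,rcond=None)[0]
    a,b=c1+s[0]*d1,c2+s[1]*d2; return (a+b)/2,np.linalg.norm(a-b)
def delta(pos,R):
    o=bot.get_obs();R0=q2R(o['tool_rot']);return R0.T@(np.array(pos)-o['tcp_pos']),Ro.from_matrix(R0.T@R).as_rotvec()
E
python3 - <<'E'
from h import *
for n in('top','side'):
    f=grab(n,n+'0'); print(n,f['camera_matrix'].round(1).tolist(),(-f['R'].T@f['t']).round(),f['R'].round(2).tolist())
f=grab('wrist','w0');print(f['T_tool_cam'].round(3).tolist(),f['camera_matrix'].round(1).tolist());o=bot.get_obs();print(o)
E
```

```text
top [[490.3, 0.0, 318.8], [0.0, 490.3, 193.1], [0.0, 0.0, 1.0]] [ 499.  -41. 1227.] [[0.01, -1.0, 0.02], [-1.0, -0.01, -0.06], [0.06, -0.02, -1.0]]
side [[382.5, 0.0, 316.3], [0.0, 382.5, 200.2], [0.0, 0.0, 1.0]] [ 417. -712.  624.] [[0.98, -0.22, 0.01], [-0.13, -0.6, -0.79], [0.17, 0.77, -0.61]]
[[0.0, -0.948, -0.319, 82.704], [1.0, -0.0, 0.001, 0.381], [-0.001, -0.319, 0.948, -118.359], [0.0, 0.0, 0.0, 1.0]] [[339.6, 0.0, 321.8], [0.0, 339.6, 199.1], [0.0, 0.0, 1.0]]
{'time_s': 0.15, 'qpos': array([ 1.24819403,  0.38366089,  0.0438188 ,  1.59925295, -0.01792189,
        1.16119885, -0.04989575]), 'dq': array([ 0.00021403, -0.00310598, -0.00061849, -0.00486632,  0.00019418,
        0.00080462,  0.00034615]), 'joint_efforts': array([ 1.45430811e-03, -4.34052336e+01,  1.02648586e+00, -2.49979663e+01,
        1.06657718e-02,  7.32660061e-03, -1.71656779e-05]), 'tcp_pos': array([ 144.76077271, -632.94857899,  255.14809538]), 'tool_rot': array([-1.05218598e-03,  9.93683770e-01,  1.12211558e-01, -1.58952761e-04]), 'force': array([ 0.1050075 , -0.41863356, -0.31790157]), 'moment': array([-0.02785707, -0.037544  ,  0.02488202]), 'grip_force': 0.0, 'finger_gap': 0.9980695571254753}
```

View pics/top0.png

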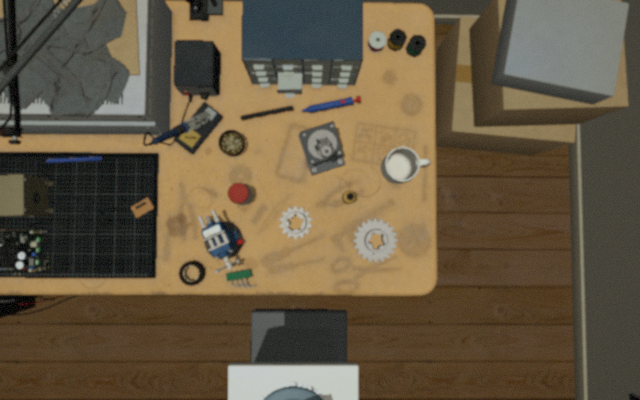

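View pics/side0.png

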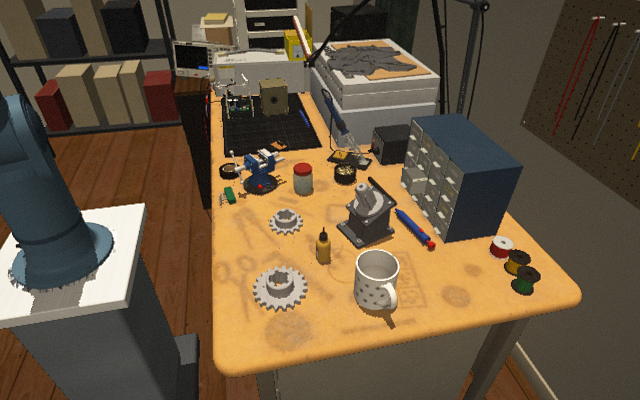

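The top view shows the large sprocket at (375,240), the small one at (295,222), the hub at (322,148), the mug at (402,165), the bottle at (350,197), the jar at (238,193) and the vice at (220,240). The side view agrees, with the hub at (363,190), the large sprocket at (280,288) and the small one at (286,221).

```bash
python3 - <<'E'
from h import *
t=load('top0');s=load('side0')
for n,f,bx in(('L',t,(345,210,405,270)),('S',t,(272,200,318,244))):
    x0,y0,x1,y1=bx;h=cv2.cvtColor(f['pixels'],cv2.COLOR_RGB2HSV)[y0:y1,x0:x1]
    m=((h[...,1]<70)&(h[...,2]>90)).astype(np.uint8)
    cs,hi=cv2.findContours(m,cv2.RETR_EXTERNAL,cv2.CHAIN_APPROX_NONE);c=max(cs,key=cv2.contourArea)
    (u,v),r=cv2.minEnclosingCircle(c);u+=x0;v+=y0
    print(n,u,v,r,onz(t,u,v,10).round(1),cv2.contourArea(c))
print('hub',tri(t,(322,146),s,(366,186)))
print('mug',onz(t,402,165,60),'bottle',onz(t,350,197,60),'jar',onz(t,238,193,70),'vice',onz(t,220,240,60))
print(proj(t,[145,-633,255]))
a=cv2.resize(t['pixels'][110:185,280:365],None,fx=4.5,fy=4.5,interpolation=cv2.INTER_CUBIC)
b=cv2.resize(s['pixels'][170:250,325:405],None,fx=4.5,fy=4.5,interpolation=cv2.INTER_CUBIC)
H=max(a.shape[0],b.shape[0]);p=lambda i:np.pad(i,((0,H-i.shape[0]),(0,0),(0,0)))
cv2.imwrite('pics/hub.png',np.hstack([p(a),p(b)])[:,:,::-1])
E
```

```text
L 374.57029914855957 240.05008697509766 22.58236312866211 [ 455.6 -199.4   10. ] 1354.0
S 295.13318824768066 222.2052402496338 16.795385360717773 [498.6  -2.4  10. ] 714.0
hub (array([672.67552116, -65.82797899, 131.74536397]), np.float64(4.8414496382326835))
mug [ 637.13975279 -259.05860128   60.        ] bottle [ 559.44651992 -134.25914733   60.        ] jar [566.68048506 130.96418094  70.        ] vice [455.71105644 173.18533442  60.        ]
[612.24529469 405.14227189]
```

View pics/hub.png

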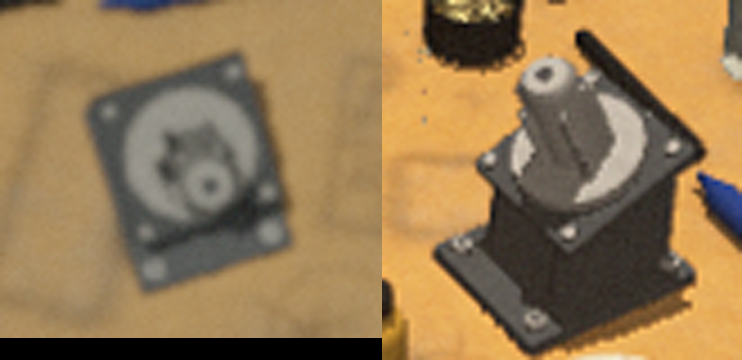

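The crop shows the hub nose at top (326.7,151.6) and side (361.2,186.7). The flange centre is at top (322.2,143.3) and side (368.5,203.8).

```bash
cat >> h.py <<'E'
def tool(z,xh):
    z=np.array(z)/np.linalg.norm(z);x=np.array(xh,float);x-=z*(x@z);x/=np.linalg.norm(x);return np.c_[x,np.cross(z,x),z]
def show(pos,R):
    d,r=delta(pos,R);print('shift',d.round(1),'rotvec',r.round(3),'deg',np.degrees(np.linalg.norm(r)).round(1))
E
python3 - <<'E'
from h import *
t=load('top0');s=load('side0')
N,e1=tri(t,(326.7,151.6),s,(361.2,186.7));S,e2=tri(t,(322.2,143.3),s,(368.5,203.8))
a=N-S;print(N,e1,S,e2,np.linalg.norm(a),np.degrees(np.arccos(a[2]/np.linalg.norm(a))),np.degrees(np.arctan2(a[1],a[0])))
y=np.arctan2(a[1],a[0]);ax=np.array([np.sin(np.radians(25))*np.cos(y),np.sin(np.radians(25))*np.sin(y),np.cos(np.radians(25))])
R=tool(-ax,[0,1,0]);P=N+ax*80;print('P',P);show(P,R)
E
```

```text
[658.36338808 -76.0472697  139.2759306 ] 3.5761769559561416 [685.06277822 -66.86584817  80.61577026] 0.7342501324467458 65.10123153012684 25.702158167232376 -161.02286350885896
P [626.39152489 -87.04179621 211.78055356]
shift [ 591.2 -424.7   44.2] rotvec [-0.261  0.393 -1.352] deg 82.1
```

Request:
arm_command([
  [85, [35, -25, 0], [0, 0, -0.1]],
  [85, [70, -50, 0], [0, 0, -0.2]],
  [85, [105, -75, 0], [0, 0, -0.3]],
  [85, [140, -100, 0], [0, 0, -0.4]],
  [85, [173, -124, 0], [0, 0, -0.5]],
  [85, [206, -148, 0], [0, 0, -0.6]],
  [85, [239, -172, 0], [0, 0, -0.7]],
  [85, [272, -196, 0], [0, 0, -0.8]],
])

```text
time_s: 0.82
tcp_pos: [365.8, -381.5, 256.1]
tool_rot: [-0.0, 0.87, 0.492, -0.0]
force: [1.8, -1.2, 0.2]
finger_gap: 0.992
grip_force: 0.0
```

```bash
cat >> h.py <<'E'
N=np.array([658.4,-76,139.3]);yw=np.radians(-162);s25,c25=np.sin(np.radians(25)),np.cos(np.radians(25))
ax=np.array([s25*np.cos(yw),s25*np.sin(yw),c25])
E
python3 - <<'E'
from h import *
print(bot.get_obs()['tcp_pos'],bot.get_obs()['time_s']);show(N+ax*80,tool(-ax,[0,1,0]))
E
```

```text
[ 365.81394658 -381.51749721  256.13779863] 0.8167
shift [387.1  71.2  44.2] rotvec [-0.372  0.239 -0.56 ] deg 40.9
```

Request:
arm_command([
  [85, [39, 7, 4], [-0.04, 0.03, -0.06]],
  [85, [78, 14, 8], [-0.09, 0.06, -0.13]],
  [85, [117, 21, 12], [-0.13, 0.08, -0.2]],
  [85, [156, 28, 16], [-0.18, 0.1, -0.27]],
  [85, [195, 35, 20], [-0.23, 0.14, -0.34]],
  [85, [234, 42, 24], [-0.28, 0.17, -0.41]],
  [85, [273, 50, 30], [-0.33, 0.2, -0.48]],
  [85, [312, 57, 35], [-0.37, 0.24, -0.56]],
])

```text
time_s: 1.48
tcp_pos: [576.2, -144.0, 221.1]
tool_rot: [0.101, 0.681, 0.7, 0.192]
force: [-0.6, -0.3, -0.5]
finger_gap: 0.993
grip_force: 0.0
```

```bash
python3 - <<'E'
from h import *
show(N+ax*80,tool(-ax,[0,1,0]))
E
```

```text
shift [53.3 42.  36.1] rotvec [ 0.001 -0.001 -0.   ] deg 0.1
```

Request:
arm_command([
  [85, [26, 21, 18], [0, 0, 0]],
  [85, [53, 42, 36], [0, 0, 0]],
  [85, [53, 42, 36], [0, 0, 0]],
  [85, [53, 42, 36], [0, 0, 0]],
])

```text
time_s: 1.82
tcp_pos: [626.9, -84.7, 211.6]
tool_rot: [0.099, 0.68, 0.701, 0.192]
force: [-1.0, -0.2, -0.3]
finger_gap: 0.994
grip_force: 0.0
```

```bash
python3 - <<'E'
from h import *
f=grab('wrist','whub')
print(proj(f,N),proj(f,N-60*ax)); o=bot.get_obs();print(o['qpos'].round(2),o['tcp_pos'])
E
```

```text
[319.91937665 225.24693161] [320.42908229 195.95949542]
[ 0.63  0.27 -0.52  1.95 -0.11  0.57  0.26] [626.01728796 -87.6688085  211.43860574]
```

View pics/whub.png

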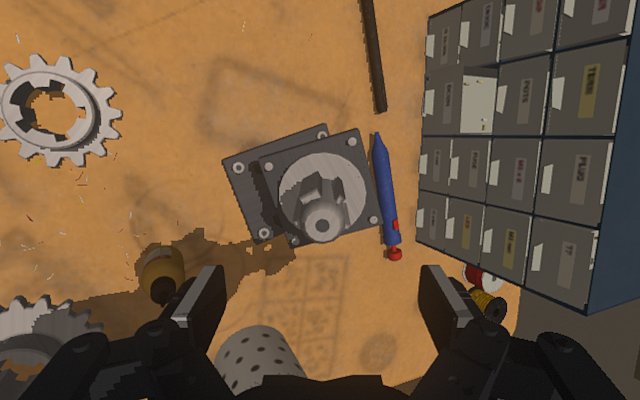

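The wrist view shows the nose at (322,226), against a predicted (320,225). The flange ellipse is centred near (324,195), and splines are visible at the upper left and upper right. I'll enlarge it.

```bash
python3 - <<'E'
from h import *
f=load('whub')
a=f['pixels'][140:250,265:385]
cv2.imwrite('pics/z1.png',cv2.resize(a,None,fx=5,fy=5,interpolation=cv2.INTER_CUBIC)[:,:,::-1])
g=cv2.cvtColor(f['pixels'],cv2.COLOR_RGB2GRAY)
m=(g>125).astype(np.uint8);m[:140]=0;m[250:]=0;m[:,:265]=0;m[:,385:]=0
E
```

```text
(no output)
```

View pics/z1.png

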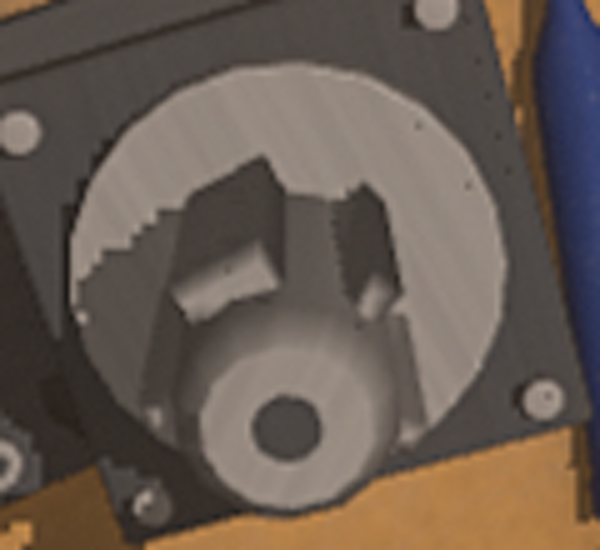

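The zoom shows the master spline's bevel at full-frame corners (299,198.4), (317.4,188.4), (321.4,197.6) and (303.4,204). The narrow bevels are at (340.4,199), (295,223) and (347,226.4).

```bash
python3 - <<'E'
from h import *
f=load('whub')
P=[onz(f,*p,10) for p in((222,160),(257,243),(325,124))]
for a,b in((0,1),(0,2)):
    d=P[b]-P[a];print(np.linalg.norm(d),np.degrees(np.arctan2(d[1],d[0])))
def onp(u,v,p0,n):
    c,d=ray(f,u,v);return c+d*((p0-c)@n/(d@n))
for yd in(-162,-160,-158):
    y=np.radians(yd);a=np.array([s25*np.cos(y),s25*np.sin(y),c25])
    # nose centre depth from flange: put on ray so that seat matches : lsq over depth
    c,d=ray(f,323,225.6);c2,d2=ray(f,322.6,193.6)
    s=np.linalg.lstsq(np.c_[d,-d2],c2+60*a-c,rcond=None)[0]
    n1=c+s[0]*d;n2=c2+s[1]*d2+60*a;print(yd,n1.round(1),n2.round(1))
    nn=(n1+n2)/2
    ex=np.array([0,1,0.]);ex-=a*(ex@a);ex/=np.linalg.norm(ex);ey=np.cross(a,ex)
    out=[]
    for u,v,z in((299,198.4,45),(317.4,188.4,45),(321.4,197.6,48),(303.4,204,48),(340.4,199,46.5),(295,223,46.5),(347,226.4,46.5)):
        q=onp(u,v,nn-a*(60-z),a)-(nn-a*(60-z));out.append((round(float(np.hypot(q@ex,q@ey)),1),round(float(np.degrees(np.arctan2(q@ey,q@ex))),1)))
    print(out)
E
```

```text
87.44432562979577 -70.50891659528139
107.58056153785347 17.9508185680432
-162 [651.3 -70.3 159.9] [651.2 -70.3 159.8]
[(18.1, 51.8), (17.7, 10.5), (12.7, 3.9), (14.4, 52.9), (15.4, -42.4), (17.3, 103.5), (16.0, -112.8)]
-160 [654.7 -72.5 152.3] [654.8 -72.5 152.3]
[(18.9, 51.7), (18.6, 10.7), (13.4, 4.2), (15.1, 52.7), (16.0, -42.0), (18.1, 103.3), (16.6, -112.9)]
-158 [658.  -74.8 144.9] [658.4 -74.8 145. ]
[(19.8, 51.5), (19.5, 10.8), (14.0, 4.6), (15.8, 52.6), (16.7, -41.5), (18.9, 103.1), (17.2, -113.1)]
```

```bash
python3 - <<'E'
from h import *
f=load('whub');t=load('top0');s=load('side0')
n=onz(f,323,225.6,139.4);S=onz(f,322.6,193.6,85);print(n,S,np.degrees(np.arctan2(*(n-S)[1::-1])),np.hypot(*(n-S)[:2]))
n=onz(t,326.7,151.6,139.4);S=onz(t,322.2,143.3,85);print(n,S,np.degrees(np.arctan2(*(n-S)[1::-1])),np.hypot(*(n-S)[:2]))
# sprocket centres in this view
print(onz(f,45,98,34))
h=cv2.cvtColor(t['pixels'],cv2.COLOR_RGB2HSV)
L=onz(t,374.6,240.05,10);print(L)
# view pose above large
R=tool([0,0,-1],[0,1,0]);show([455.6,-199.4,150],R)
E
```

```text
[660.4830185  -76.43315327 139.4       ] [684.37220894 -66.36902098  85.        ] -157.15508946586502 25.92258048184932
[656.59825101 -75.58016878 139.4       ] [683.99533397 -66.66839854  85.        ] -161.981240348519 28.81006427519809
[500.5008827    4.07907451  34.        ]
[ 455.6028879  -199.49290267   10.        ]
shift [-109.4 -180.5  -27.1] rotvec [ 0.414 -0.131  0.026] deg 24.9
```

Request:
arm_command([
  [85, [-20, -34, -5], [0.1, -0.03, 0.01]],
  [85, [-40, -68, -10], [0.2, -0.06, 0.01]],
  [85, [-60, -102, -15], [0.3, -0.1, 0.02]],
  [85, [-80, -136, -20], [0.41, -0.13, 0.03]],
  [85, [-95, -158, -25], [0.41, -0.13, 0.03]],
  [85, [-109, -180, -27], [0.41, -0.13, 0.03]],
  [85, [-109, -180, -27], [0.41, -0.13, 0.03]],
  [85, [-109, -180, -27], [0.41, -0.13, 0.03]],
])

```text
time_s: 2.53
tcp_pos: [452.6, -203.1, 149.8]
tool_rot: [0.0, 0.712, 0.702, 0.001]
force: [0.9, -0.1, -0.2]
finger_gap: 0.992
grip_force: 0.0
```

```bash
python3 - <<'E'
from h import *
f=grab('wrist','wL')
print(proj(f,[455.6,-199.4,10]),bot.get_obs()['tcp_pos'])
g=cv2.cvtColor(f['pixels'],cv2.COLOR_RGB2HSV)
u,v=map(int,proj(f,[455.6,-199.4,34]))
x0,y0=u-120,max(0,v-120)
a=f['pixels'][y0:y0+240,x0:x0+240];print(x0,y0)
cv2.imwrite('pics/z2.png',cv2.resize(a,(600,600*a.shape[0]//a.shape[1]),interpolation=cv2.INTER_CUBIC)[:,:,::-1])
E
```

```text
[324.32989149 188.52515322] [ 454.53590515 -201.94929877  150.55750813]
204 78
```

View pics/z2.png

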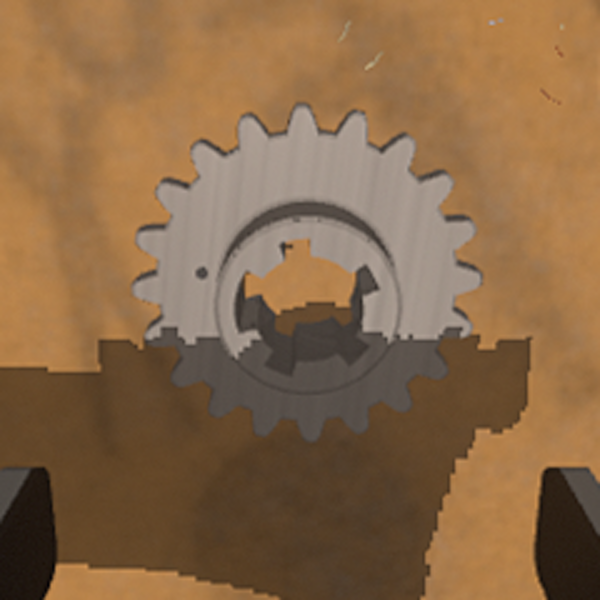

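The view shows the plate centre near (327,186.4), the boss-top centre near (327.4,199.2) and the punch mark at (284.8,186.8), so the master slot points toward −x (towards the robot).

```bash
python3 - <<'E'
from h import *
f=load('wL')
p=onz(f,284.8,186.8,10);c=onz(f,327,186.4,10);b=onz(f,327.4,199.2,34)
print(p,c,b); m=(c+b)/2
d=p-m;print('master yaw',np.degrees(np.arctan2(d[1],d[0])),np.hypot(*d[:2]))
y=np.radians(120);R=tool([0,0,-1],[np.cos(y),np.sin(y),0])
show([m[0],m[1],75],R);show([m[0],m[1],38],R)
E
```

```text
[ 424.29553467 -197.484269     10.        ] [ 457.73733803 -197.67431928   10.        ] [ 457.58339862 -200.27608233   34.        ]
master yaw 177.44139862013367 33.398128723582104
shift [ 2.9  2.7 75.6] rotvec [ 0.005  0.    -0.536] deg 30.7
shift [  2.9   2.6 112.6] rotvec [ 0.005  0.    -0.536] deg 30.7
```

Request:
arm_command([
  [85, [1, 1, 20], [0, 0, -0.11]],
  [85, [2, 2, 40], [0, 0, -0.22]],
  [85, [3, 3, 60], [0, 0, -0.33]],
  [85, [3, 3, 75], [0, 0, -0.44]],
  [85, [3, 3, 75], [0, 0, -0.54]],
  [85, [3, 3, 95], [0, 0, -0.54]],
  [85, [3, 3, 110], [0, 0, -0.54]],
  [85, [3, 3, 112], [0, 0, -0.54]],
])

```text
time_s: 3.25
tcp_pos: [458.8, -196.2, 37.0]
tool_rot: [0.0, 0.496, 0.868, 0.002]
force: [-1.1, -0.2, 0.7]
finger_gap: 0.998
grip_force: 0.0
```

Request:
arm_command([
  [50, [0, 0, 0], [0, 0, 0]],
  [50, [0, 0, 0], [0, 0, 0]],
  [50, [0, 0, 0], [0, 0, 0]],
  [50, [0, 0, 0], [0, 0, 0]],
  [50, [0, 0, 0], [0, 0, 0]],
  [50, [0, 0, 0], [0, 0, 0]],
])

```text
time_s: 3.75
tcp_pos: [459.1, -198.1, 40.2]
tool_rot: [0.002, 0.496, 0.868, 0.001]
force: [-3.4, -0.1, 4.5]
finger_gap: 0.62
grip_force: 62.5
```

```bash
python3 - <<'E'
from h import *
f=grab('wrist','g1');o=bot.get_obs();print(o)
E
```

```text
{'time_s': 3.8, 'qpos': array([ 0.68069334,  0.4541327 , -0.40407191,  2.07868398,  0.28561789,
        0.65671711,  0.61792358]), 'dq': array([-0.00032941,  0.00015071,  0.00025266,  0.00042774,  0.00038606,
        0.00125998,  0.00105613]), 'joint_efforts': array([-9.75964554e-01, -3.42712176e+01, -4.40944612e+00, -1.66178334e+01,
       -2.86347996e-01, -1.19904857e+00,  8.10798345e-03]), 'tcp_pos': array([ 459.12456381, -198.09296989,   40.1418655 ]), 'tool_rot': array([1.96859554e-03, 4.96408385e-01, 8.68086643e-01, 6.48792026e-04]), 'force': array([-2.37679285, -1.66763445,  4.70796442]), 'moment': array([-0.35179822,  0.86291919,  0.01623627]), 'grip_force': 62.473425697535276, 'finger_gap': 0.624955282011113}
```

```bash
cat >> h.py <<'E'
S=np.array([684.3,-66.5,85.]);yw=np.radians(-160.5)
ax=np.array([s25*np.cos(yw),s25*np.sin(yw),c25]);N=S+60*ax
ex=np.array([0,1,0.]);ex-=ax*(ex@ax);ex/=np.linalg.norm(ex);ey=np.cross(ax,ex)
hx=ex*np.cos(np.radians(31))+ey*np.sin(np.radians(31))
def Rfin(phi): # phi: master angle in tool frame about tool z, deg
    p=np.radians(phi);A=np.c_[[np.cos(p),np.sin(p),0],[-np.sin(p),np.cos(p),0],[0,0,1]]
    return np.c_[hx,np.cross(-ax,hx),-ax]@A.T
E
python3 - <<'E'
from h import *
R=Rfin(-58);print(R.round(2).tolist());print(N)
o=bot.get_obs();show([o['tcp_pos'][0],o['tcp_pos'][1],195],q2R(o['tool_rot']))
show(N+ax*62,R)
E
```

```text
[[0.37, 0.84, 0.4], [0.88, -0.45, 0.14], [0.3, 0.3, -0.91]]
[660.3973495  -74.96437248 139.37846722]
shift [  -0.4    0.5 -154.9] rotvec [0. 0. 0.] deg 0.0
shift [   8.6  210.7 -154.8] rotvec [-0.43   0.133  0.958] deg 60.7
```

Request:
arm_command([
  [50, [0, 0, -20], [0, 0, 0]],
  [50, [0, 0, -50], [0, 0, 0]],
  [50, [0, 0, -85], [0, 0, 0]],
  [50, [0, 0, -120], [0, 0, 0.1]],
  [50, [0, 0, -155], [0, 0, 0.2]],
  [50, [0, 5, -170], [0, 0, 0.3]],
  [50, [0, 20, -170], [0, 0, 0.4]],
  [50, [0, 40, -170], [0, 0, 0.5]],
])

```text
time_s: 4.47
tcp_pos: [492.6, -178.3, 210.6]
tool_rot: [0.003, 0.699, 0.716, 0.002]
force: [0.0, 0.1, -6.4]
finger_gap: 0.615
grip_force: 66.3
```

```bash
python3 - <<'E'
from h import *
o=bot.get_obs();print(o['finger_gap'],o['grip_force'],o['force'],o['tcp_pos']);show(N+ax*62,Rfin(-58))
E
```

```text
0.6152241674086163 66.25959981232882 [ 0.00894149  0.1281252  -6.37982952] [ 492.57103909 -178.34410743  210.62353553]
shift [ 91.2 145.3  15.9] rotvec [-0.368  0.23   0.459] deg 36.2
```

Request:
arm_command([
  [50, [18, 29, 0], [-0.04, 0.03, 0.06]],
  [50, [36, 58, 0], [-0.1, 0.06, 0.13]],
  [50, [54, 87, 0], [-0.17, 0.1, 0.22]],
  [50, [72, 116, 5], [-0.24, 0.15, 0.3]],
  [50, [91, 145, 10], [-0.31, 0.2, 0.38]],
  [50, [91, 145, 16], [-0.37, 0.23, 0.46]],
  [50, [91, 145, 16], [-0.37, 0.23, 0.46]],
  [50, [91, 145, 16], [-0.37, 0.23, 0.46]],
])

```text
time_s: 5.13
tcp_pos: [631.5, -80.7, 190.8]
tool_rot: [0.044, 0.823, 0.527, 0.208]
force: [-0.5, -0.6, -5.2]
finger_gap: 0.621
grip_force: 66.3
```

```bash
python3 - <<'E'
from h import *
o=bot.get_obs();f=grab('wrist','i1');s=grab('side','s1');t=grab('top','t1')
print(o['tcp_pos'],o['force'],o['qpos'].round(2));show(N+ax*62,Rfin(-58))
a=f['pixels'][100:400,150:490]
b=cv2.resize(s['pixels'][140:240,310:420],None,fx=3,fy=3,interpolation=cv2.INTER_CUBIC)
cv2.imwrite('pics/i1v.png',np.hstack([a,b])[:,:,::-1])
R=q2R(o['tool_rot']);O=np.array(o['tcp_pos'])+R[:,2]*40
print('exp N',proj(f,N),'side N',proj(s,N),'side O',proj(s,O))
E
```

```text
[631.460931   -80.73782725 190.75516656] [-0.48722575 -0.55569024 -5.17489343] [ 0.58  0.31 -0.48  1.95 -0.12  0.55 -0.19]
shift [-0.8  1.2 -1.2] rotvec [-0.003 -0.003  0.006] deg 0.4
exp N [332.57281285 236.36981779] side N [361.11992908 186.33619549] side O [355.67338771 181.37656642]
```

View pics/i1v.png

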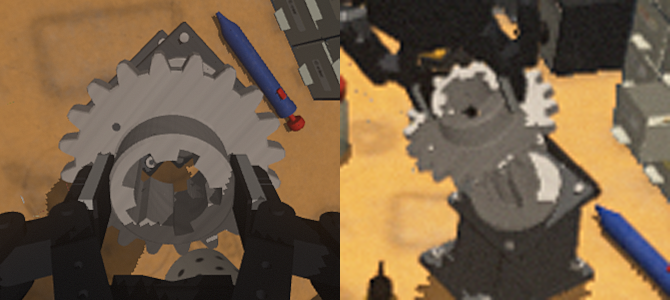

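The wrist view shows the sprocket gripped with the punch mark at full-frame (266,227). The side view shows it poised just beyond the hub nose.

```bash
python3 - <<'E'
from h import *
f=load('i1');o=bot.get_obs();R=q2R(o['tool_rot']);a=-R[:,2]
for h in(38,40,42):
    O=np.array(o['tcp_pos'])-a*h
    c,d=ray(f,266,227);p0=O+10*a;q=c+d*((p0-c)@a/(d@a))-p0
    hp=hx-a*(hx@a);hp/=np.linalg.norm(hp)
    print(h,np.linalg.norm(q),'err deg',np.degrees(np.arctan2(np.cross(hp,q)@a,hp@q)), 'radial', (np.array(o['tcp_pos'])-N-ax*((np.array(o['tcp_pos'])-N)@ax)))
    print(proj(f,O+34*a))
for zz in (60,): pass
E
```

```text
38 35.71076849500557 err deg 0.329915754228039 radial [-0.75782994  1.22804995 -0.14195825]
[332.24527563 292.86652247]
40 35.577819446347775 err deg 1.8362838130171077 radial [-0.75782994  1.22804995 -0.14195825]
[332.14429967 290.07370698]
42 35.4696369380475 err deg 3.3528949269159734 radial [-0.75782994  1.22804995 -0.14195825]
[332.04598412 287.35447384]
```

```bash
python3 - <<'E'
from h import *
o=bot.get_obs();R=q2R(o['tool_rot']);p=np.array(o['tcp_pos']);print(o['time_s'],p,R[:,2],-ax)
f=load('i1');c=-f['R'].T@f['t'];T=f['T_tool_cam'];Rt=f['R'].T@T[:3,:3].T;print('then',c-Rt@T[:3,3],Rt[:,2],np.degrees(Ro.from_matrix(Rt.T@R).as_rotvec()))
g=grab('wrist','i2');c=-g['R'].T@g['t'];Rt=g['R'].T@T[:3,:3].T;print('g',c-Rt@T[:3,3])
h=g
a=-R[:,2]
for hh in(38,40,42):
    O=p-a*hh;cc,d=ray(g,266,227);p0=O+10*a;q=cc+d*((p0-cc)@a/(d@a))-p0
    print(hh,np.linalg.norm(q),np.degrees(np.arctan2(np.cross(hx,q)@a,hx@q)),proj(g,O+34*a))
show(N+ax*62,Rfin(-58))
print(np.abs(g['pixels'].astype(int)-f['pixels']).mean())
E
```

```text
5.2833 [635.41799456 -82.31361438 194.34041483] [ 0.39726674  0.14528962 -0.90612916] [ 0.39837751  0.14107287 -0.90630779]
then [631.460931   -80.73782725 190.75516656] [ 0.388997    0.1475203  -0.90935092] [-0.51223333  0.11196063  0.05502848]
g [635.42582487 -82.31285981 194.3364859 ]
38 31.790493618719452 -5.186512292017164 [319.79992557 292.42273547]
40 31.558545646030733 -3.550555166743053 [319.82194883 289.68607999]
42 31.352694591802116 -1.8917477172509478 [319.84340018 287.02049252]
shift [-1.1  0.8 -1. ] rotvec [-0.002 -0.004  0.006] deg 0.4
9.95548046875
```

```bash
python3 - <<'E'
from h import *
g=load('i2');x0,y0=235,195
im=cv2.cvtColor(g['pixels'],cv2.COLOR_RGB2GRAY)[y0:260,x0:300]
bh=cv2.morphologyEx(im,cv2.MORPH_BLACKHAT,np.ones((11,11)))
n,l,st,ce=cv2.connectedComponentsWithStats((bh>35).astype(np.uint8))
for i in range(1,n):
    if st[i,4]>=4: print(st[i],ce[i]+[x0,y0])
# sides of boss top: horizontal profile
i1=load('i1');im1=cv2.cvtColor(i1['pixels'],cv2.COLOR_RGB2GRAY)[y0:260,x0:300]
r=cv2.matchTemplate(im,cv2.cvtColor(i1['pixels'],cv2.COLOR_RGB2GRAY)[217:238,256:277],cv2.TM_CCOEFF_NORMED);print(cv2.minMaxLoc(r))
E
```

```text
[ 0  0  5  7 12] [237.58333333 197.66666667]
[ 6  6  4  6 14] [242.21428571 203.57142857]
[62 24  3  2  4] [298.25 219.75]
[27 28  9  8 55] [265.69090909 226.6       ]
[ 21  37  31  28 241] [272.09958506 247.08713693]
[58 58  7  7 23] [297.2173913  255.86956522]
(-0.30705365538597107, 0.9982312321662903, (18, 44), (21, 22))
```

```bash
python3 - <<'E'
from h import *
T=load('i2')['T_tool_cam'];K=load('i2')['camera_matrix']
def tp(u,v,z):
    d=T[:3,:3]@np.linalg.inv(K)@[u,v,1];c=T[:3,3];return c+d*(z-c[2])/d[2]
for h in(38,40,42):
    b=tp(323,287,h-34);b2=tp(108+150,287,h-34);b3=tp(238+150,287,h-34);p=tp(265.7,226.6,h-10);c=np.array([0,b[1],0]);
    for cc in(b,np.array([0,0,0])): q=p-cc;print(h,b.round(1),p.round(1),np.hypot(q[0],q[1]).round(1),np.degrees(np.arctan2(q[1],q[0])).round(1),(b3-b2)[1])
E
```

```text
38 [2.6 1.3 4. ] [ 19.6 -25.3  28. ] 31.6 -57.6 54.086444199064005
38 [2.6 1.3 4. ] [ 19.6 -25.3  28. ] 32.0 -52.3 54.086444199064005
40 [1.3 1.3 6. ] [ 18.7 -25.7  30. ] 32.2 -57.3 54.97185241098761
40 [1.3 1.3 6. ] [ 18.7 -25.7  30. ] 31.8 -54.0 54.97185241098761
42 [0.  1.4 8. ] [ 17.8 -26.1  32. ] 32.7 -57.0 55.857260622911205
42 [0.  1.4 8. ] [ 17.8 -26.1  32. ] 31.6 -55.6 55.857260622911205
```

```bash
sed -i 's/S=np.array(\[684.3,-66.5,85.\])/S=np.array([683.3,-66.7,85.])/' h.py; python3 - <<'E'
from h import *
show(N+ax*40,Rfin(-57.6)); show(N+ax*36,Rfin(-57.6))
E
```

```text
shift [-1.7  0.1 20.6] rotvec [-0.002 -0.004 -0.001] deg 0.3
shift [-1.7  0.1 24.6] rotvec [-0.002 -0.004 -0.001] deg 0.3
```

Request:
arm_command([
  [50, [-1.7, 0, 8], [0, -0.003, 0]],
  [50, [-1.7, 0, 16], [0, -0.003, 0]],
  [50, [-1.7, 0, 20], [0, -0.003, 0]],
  [50, [-1.7, 0, 24], [0, -0.003, 0]],
  [50, [-1.7, 0, 27], [0, -0.003, 0]],
  [50, [-1.7, 0, 28], [0, -0.003, 0]],
  [50, [-1.7, 0, 28], [0, -0.003, 0]],
])

```text
time_s: 5.92
tcp_pos: [646.1, -78.4, 167.7]
tool_rot: [0.047, 0.823, 0.525, 0.211]
force: [1.7, 0.5, -4.8]
finger_gap: 0.618
grip_force: 66.2
```

```bash
cat >> h.py <<'E'
def st(phi):
    o=bot.get_obs();R=q2R(o['tool_rot']);p=np.array(o['tcp_pos'])
    print('t',o['time_s'],'along nose',((p-N)@ax).round(1),'radial tool',(R.T@(p-N)).round(1),'F tool',(R.T@o['force']).round(1),'M tool',(R.T@o['moment']).round(2),'gap',o['finger_gap'])
    show(p,Rfin(phi)); return o
E
python3 -c "
from h import *
st(-57.6)"
```

```text
t 5.9167 along nose 31.4 radial tool [  0.8  -1.3 -31.4] F tool [-0.4 -0.2  5.1] M tool [ 0.4  -0.52 -0.01] gap 0.6182880350117034
shift [0. 0. 0.] rotvec [-0.003 -0.002 -0.001] deg 0.2
```

Request:
arm_command([
  [50, [0, 0, 2], [0, 0, 0]],
  [50, [0, 0, 4], [0, 0, 0]],
  [50, [0, 0, 6], [0, 0, 0]],
  [50, [0, 0, 8], [0, 0, 0]],
  [50, [0, 0, 10], [0, 0, 0]],
  [50, [0, 0, 10], [0, 0, 0]],
])

```text
time_s: 6.42
tcp_pos: [651.0, -77.1, 159.5]
tool_rot: [0.048, 0.823, 0.525, 0.212]
force: [3.6, 0.9, -3.9]
finger_gap: 0.618
grip_force: 66.3
```

```bash
python3 -c "
from h import *
st(-57.6)"
```

```text
t 6.4167 along nose 21.9 radial tool [  1.3  -0.2 -21.9] F tool [0.9 1.4 5.1] M tool [-0.09 -0.26 -0.14] gap 0.6176381249323182
shift [0. 0. 0.] rotvec [-0.001 -0.003 -0.001] deg 0.2
```

Request:
arm_command([
  [50, [0, 0, 4], [0, 0, 0]],
  [50, [0, 0, 8], [0, 0, 0]],
  [50, [0, 0, 12], [0, 0, 0]],
  [50, [0, 0, 16], [0, 0, 0]],
  [50, [0, 0, 20], [0, 0, 0]],
  [50, [0, 0, 24], [0, 0, 0]],
  [50, [0, 0, 28], [0, 0, 0]],
  [50, [0, 0, 32], [0, 0, 0]],
])

```text
time_s: 7.08
tcp_pos: [663.9, -72.5, 130.7]
tool_rot: [0.048, 0.823, 0.525, 0.212]
force: [1.4, 0.1, 5.9]
finger_gap: 0.622
grip_force: 67.2
```

```bash
python3 -c "
from h import *
st(-57.6)"
```

```text
t 7.0833 along nose -10.0 radial tool [ 1.3 -0.  10. ] F tool [ 2.3  2.9 -4.8] M tool [-0.44  0.13 -0.27] gap 0.6220276748493607
shift [0. 0. 0.] rotvec [-0.    -0.002 -0.   ] deg 0.1
```

Request:
arm_command([
  [50, [0, 0, 3], [0, 0, 0]],
  [50, [0, 0, 6], [0, 0, 0]],
  [50, [0, 0, 8], [0, 0, 0]],
  [50, [0, 0, 10], [0, 0, 0]],
  [50, [0, 0, 11], [0, 0, 0]],
  [50, [0, 0, 11], [0, 0, 0]],
])

```text
time_s: 7.58
tcp_pos: [667.7, -71.2, 122.1]
tool_rot: [0.048, 0.823, 0.525, 0.211]
force: [-6.6, 1.1, 15.6]
finger_gap: 0.617
grip_force: 68.4
```

```bash
python3 -c "
from h import *
st(-57.6)"
```

```text
t 7.5833 along nose -19.5 radial tool [ 1.3  0.  19.5] F tool [  3.2  -1.3 -16.6] M tool [-0.04  0.09 -0.28] gap 0.617131268404907
shift [0. 0. 0.] rotvec [-0.001 -0.002 -0.   ] deg 0.1
```

Request:
arm_command([
  [50, [0, 0, 1], [0, 0, 0]],
  [50, [0, 0, 2], [0, 0, 0]],
  [50, [0, 0, 3], [0, 0, 0]],
  [50, [0, 0, 3], [0, 0, 0]],
])

```text
time_s: 7.92
tcp_pos: [667.8, -71.2, 121.9]
tool_rot: [0.048, 0.823, 0.526, 0.21]
force: [-21.1, -1.7, 34.5]
finger_gap: 0.621
grip_force: 70.9
```

```bash
python3 -c "
from h import *
st(-57.6)"
```

```text
t 7.9167 along nose -19.7 radial tool [ 1.3  0.1 19.7] F tool [  1.1  -6.8 -39.9] M tool [ 1.2  -0.08 -0.22] gap 0.6211625387140466
shift [0. 0. 0.] rotvec [-0.002  0.    -0.   ] deg 0.1
```

Request:
arm_command([
  [50, [0, 0, -2], [0, 0, 0]],
  [85, [0, 0, -3], [0, 0, 0]],
  [85, [0, 0, -3], [0, 0, 0]],
  [85, [0, 0, -3], [0, 0, 0]],
  [85, [0, 0, -3], [0, 0, 0]],
  [85, [0, 0, -30], [0, 0, 0]],
  [85, [0, 0, -65], [0, 0, 0]],
  [85, [0, 0, -100], [0, 0, 0]],
])

```text
time_s: 8.58
tcp_pos: [626.1, -84.2, 205.5]
tool_rot: [0.044, 0.824, 0.525, 0.209]
force: [-0.1, -0.5, 1.1]
finger_gap: 0.997
grip_force: 0.0
```

Request:
arm_command([
  [85, [0, 0, -15], [0, 0, 0]],
  [85, [0, 0, -15], [0, 0, 0]],
  [85, [0, 0, -15], [0, 0, 0]],
])

```text
time_s: 8.83
tcp_pos: [622.0, -87.6, 221.3]
tool_rot: [0.047, 0.823, 0.525, 0.21]
force: [-0.1, 0.2, -0.8]
finger_gap: 0.993
grip_force: 0.0
```

```bash
python3 - <<'E'
from h import *
st(-57.6);f=grab('wrist','v1');t=grab('side','sv1')
a=f['pixels'][120:300,200:440];b=t['pixels'][150:250,310:420]
a=cv2.resize(a,None,fx=2,fy=2);b=cv2.resize(b,(396,360))
cv2.imwrite('pics/v1v.png',np.hstack([a,b])[:,:,::-1])
print(proj(f,S),proj(f,N),proj(f,S+34*ax),proj(f,S+10*ax+33*hx))
show([498.6,-2.4,150],tool([0,0,-1],[0,1,0]))
E
```

```text
t 8.8333 along nose 90.9 radial tool [ -0.1  -1.6 -90.9] F tool [-0.1 -0.4  0.7] M tool [ 0.32 -0.31  0.01] gap 0.9933032127536139
shift [0. 0. 0.] rotvec [-0.003 -0.001 -0.002] deg 0.2
[322.76231069 189.38277186] [322.78727125 215.90910953] [322.77505583 202.92741687] [287.20238792 171.56654175]
shift [   9.7 -161.6   27. ] rotvec [ 0.366 -0.236 -0.428] deg 35.0
```

View pics/v1v.png

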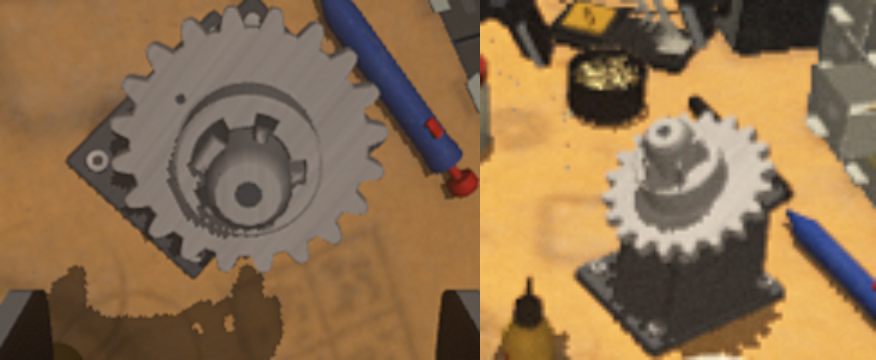

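The large sprocket is seated and matches the prediction: the punch mark is at (290,169) and the nose at (325,215). I'll move on to the small sprocket.

Request:
arm_command([
  [85, [1, -20, 0], [0.05, -0.03, -0.05]],
  [85, [3, -45, 5], [0.1, -0.06, -0.11]],
  [85, [5, -75, 9], [0.16, -0.1, -0.19]],
  [85, [7, -105, 13], [0.22, -0.14, -0.26]],
  [85, [9, -135, 20], [0.29, -0.19, -0.34]],
  [85, [10, -162, 27], [0.366, -0.236, -0.428]],
  [85, [10, -162, 27], [0.366, -0.236, -0.428]],
  [85, [10, -162, 27], [0.366, -0.236, -0.428]],
])

```text
time_s: 9.6
tcp_pos: [498.0, 0.2, 149.0]
tool_rot: [-0.001, 0.706, 0.708, -0.0]
force: [-0.0, 0.1, 0.2]
finger_gap: 0.995
grip_force: 0.0
```

Request:
arm_command([
  [85, [0, 0, 0], [0, 0, 0]],
  [85, [0, 0, 0], [0, 0, 0]],
])

```text
time_s: 9.77
tcp_pos: [500.2, -3.6, 151.2]
tool_rot: [0.002, 0.708, 0.706, 0.001]
force: [0.6, -0.2, 0.0]
finger_gap: 0.992
grip_force: 0.0
```

```bash
python3 - <<'E'
from h import *
f=grab('wrist','wS');print(bot.get_obs()['tcp_pos'])
u,v=map(int,proj(f,[498.6,-2.4,20]))
x0,y0=u-100,max(0,v-100);print(u,v,x0,y0)
a=f['pixels'][y0:y0+200,x0:x0+200]
cv2.imwrite('pics/z3.png',cv2.resize(a,None,fx=3,fy=3,interpolation=cv2.INTER_CUBIC)[:,:,::-1])
E
```

```text
[500.30751264  -3.82501042 151.5165111 ]
318 194 218 94
```

View pics/z3.png

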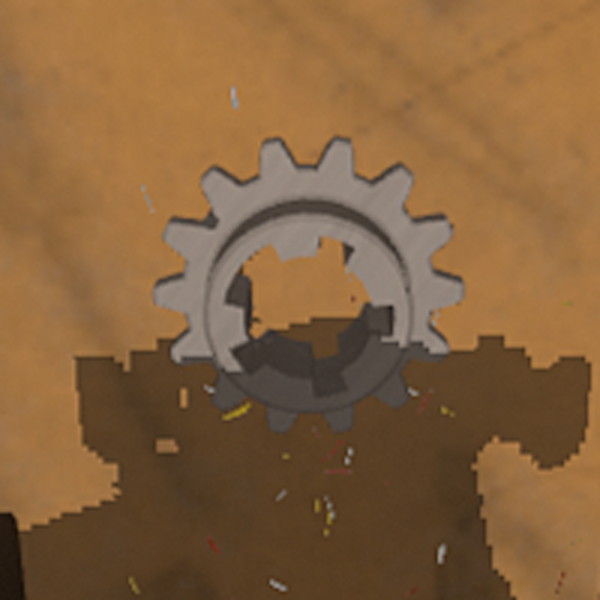

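The small sprocket's boss-top centre is at full-frame (320.8,198) and its plate centre at (321.2,188.8). The punch mark isn't readable here, so I'll find the slots from a polar profile of the boss-top ring.

```bash
python3 - <<'E'
from h import *
f=load('wS')
b=onz(f,218+308.5/3,94+312/3,28);c=onz(f,218+309.5/3,94+284.5/3,8);print(b,c)
m=b
im=cv2.cvtColor(f['pixels'],cv2.COLOR_RGB2HSV)
g=cv2.cvtColor(f['pixels'],cv2.COLOR_RGB2GRAY)
def unw(r,z,a):
    p=[proj(f,[m[0]+r*np.cos(t),m[1]+r*np.sin(t),z]) for t in np.radians(a)]
    p=np.array(p,np.float32)[None];return cv2.remap(g,p,None,cv2.INTER_LINEAR)[0],cv2.remap(im[...,1],p,None,cv2.INTER_LINEAR)[0]
A=np.arange(0,360,4)
for r in(17.5,19.5):
    v,s=unw(r,28,A);print(r);print(' '.join(f'{a}:{x}/{y}' for a,x,y in zip(A,v,s)))
for r in (32.,):
    v,s=unw(r,8,A);print(r,(m:=c) is None);v,s=unw(r,8,A);print(' '.join(f'{a}:{x}' for a,x in zip(A,v)))
# enlarge view
x0,y0=int(218+308/3)-45,int(94+312/3)-50
a=f['pixels'][y0:y0+90,x0:x0+90].astype(float);a=np.clip(255*(a/255)**0.6,0,255).astype(np.uint8);print(x0,y0)
cv2.imwrite('pics/z4.png',cv2.resize(a,None,fx=6.5,fy=6.5,interpolation=cv2.INTER_CUBIC)[:,:,::-1])
E
```

```text
[500.52447568  -2.50162775  28.        ] [500.83478482  -1.44406156   8.        ]
17.5
0:69/54 4:74/51 8:130/39 12:140/38 16:138/39 20:138/40 24:138/37 28:138/39 32:136/40 36:136/38 40:137/40 44:137/38 48:135/38 52:138/38 56:91/39 60:72/97 64:126/153 68:129/154 72:128/154 76:131/153 80:117/153 84:127/50 88:143/36 92:140/39 96:139/39 100:139/38 104:138/38 108:139/39 112:140/37 116:139/63 120:128/163 124:128/155 128:129/155 132:130/154 136:129/154 140:126/154 144:127/153 148:101/120 152:63/30 156:66/48 160:67/53 164:66/58 168:68/54 172:65/56 176:123/40 180:140/38 184:140/40 188:141/38 192:138/38 196:126/39 200:131/38 204:106/40 208:57/58 212:57/57 216:55/61 220:56/64 224:55/63 228:57/60 232:63/56 236:63/52 240:64/51 244:63/52 248:63/51 252:61/52 256:62/55 260:64/51 264:62/52 268:63/52 272:58/55 276:56/56 280:57/52 284:58/58 288:57/56 292:57/57 296:59/56 300:67/54 304:72/51 308:71/47 312:69/50 316:71/51 320:72/48 324:74/47 328:76/46 332:76/48 336:77/47 340:67/52 344:57/63 348:69/50 352:69/50 356:68/55
19.5
0:56/61 4:50/67 8:134/40 12:138/39 16:137/40 20:138/40 24:138/39 28:139/38 32:138
[... 821 characters left out ...]
51 352:64/55 356:59/63
32.0 False
0:137 4:137 8:127 12:125 16:140 20:139 24:141 28:137 32:113 36:114 40:102 44:139 48:137 52:138 56:136 60:85 64:89 68:92 72:143 76:139 80:139 84:142 88:74 92:84 96:98 100:143 104:144 108:141 112:138 116:100 120:107 124:131 128:143 132:142 136:140 140:142 144:67 148:73 152:141 156:140 160:139 164:139 168:137 172:137 176:139 180:138 184:138 188:137 192:136 196:139 200:137 204:129 208:114 212:106 216:120 220:135 224:130 228:129 232:68 236:74 240:72 244:72 248:74 252:72 256:73 260:72 264:73 268:74 272:62 276:59 280:61 284:64 288:67 292:77 296:78 300:77 304:77 308:76 312:76 316:72 320:68 324:67 328:78 332:135 336:136 340:136 344:138 348:138 352:136 356:136
275 148
```

View pics/z4.png

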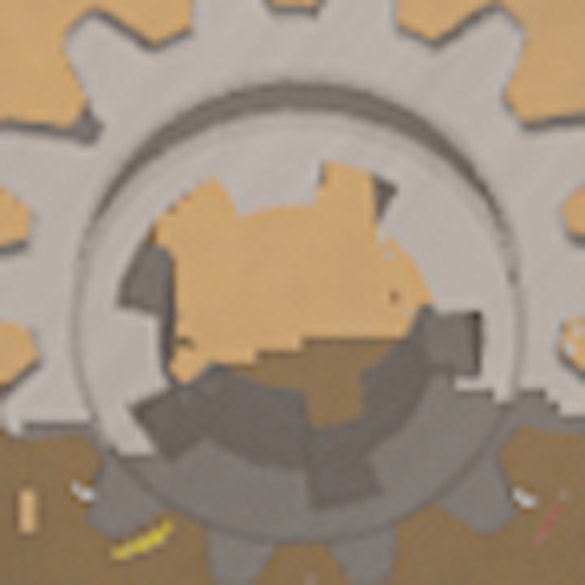

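```bash
python3 - <<'E'
from h import *
show([500.5,-2.6,38],tool([0,0,-1],[0,1,0]))
E
```

```text
shift [  1.4  -0.3 113.5] rotvec [ 0.004  0.002 -0.004] deg 0.3
```

Request:
arm_command([
  [85, [1.4, 0, 35], [0, 0, 0]],
  [85, [1.4, 0, 70], [0, 0, 0]],
  [85, [1.4, 0, 95], [0, 0, 0]],
  [85, [1.4, 0, 112], [0, 0, 0]],
  [85, [1.4, 0, 112], [0, 0, 0]],
  [85, [1.4, 0, 112], [0, 0, 0]],
  [48, [1.4, 0, 112], [0, 0, 0]],
  [48, [1.4, 0, 112], [0, 0, 0]],
])

```text
time_s: 10.48
tcp_pos: [501.9, -1.5, 41.2]
tool_rot: [0.003, 0.708, 0.706, 0.002]
force: [-0.4, -0.4, 0.5]
finger_gap: 0.743
grip_force: 0.0
```

Request:
arm_command([
  [48, [0, 0, 0], [0, 0, 0]],
  [48, [0, 0, 0], [0, 0, 0]],
  [48, [0, 0, 0], [0, 0, 0]],
  [48, [0, 0, 0], [0, 0, 0]],
  [48, [0, 0, 0], [0, 0, 0]],
])

```text
time_s: 10.9
tcp_pos: [501.3, -1.4, 41.8]
tool_rot: [0.003, 0.708, 0.707, 0.001]
force: [-2.1, -0.4, 8.3]
finger_gap: 0.59
grip_force: 60.8
```

```bash
python3 - <<'E'
from h import *
f=grab('wrist','gS');o=bot.get_obs();print(o['tcp_pos'],o['tool_rot'],o['force'],o['finger_gap'],o['grip_force'])
show([500.5,-2.6,195],tool([0,0,-1],[0,1,0]));show(N+ax*62,Rfin(-52.3))
T=f['T_tool_cam'];K=f['camera_matrix'];g=cv2.cvtColor(f['pixels'],cv2.COLOR_RGB2GRAY)
A=np.arange(0,360,4)
for cx in(0,1.3):
    P=np.array([[cx+19.5*np.cos(t),1.3+19.5*np.sin(t),38-28] for t in np.radians(A)])
    c=(P-T[:3,3])@T[:3,:3];p=(c@K.T);p=(p[:,:2]/p[:,2:]).astype(np.float32)[None]
    print(' '.join(f'{a}:{x}' for a,x in zip(A,cv2.remap(g,p,None,cv2.INTER_LINEAR)[0])))
E
```

```text
[501.27491427  -1.44164186  41.73839387] [0.00302039 0.70758276 0.70662331 0.00100463] [-2.91752469 -1.16162559  8.4259756 ] 0.596776650259031 60.84225892658463
shift [-1.600e+00  1.000e-01 -1.533e+02] rotvec [ 0.006  0.003 -0.001] deg 0.4
shift [ -82.7  134.4 -152.8] rotvec [-0.376  0.217  0.336] deg 31.5
0:127 4:133 8:64 12:64 16:58 20:76 24:46 28:44 32:69 36:62 40:64 44:69 48:69 52:69 56:68 60:69 64:68 68:69 72:69 76:69 80:56 84:42 88:42 92:43 96:42 100:45 104:50 108:69 112:67 116:67 120:68 124:68 128:68 132:68 136:68 140:67 144:67 148:65 152:66 156:48 160:48 164:48 168:48 172:48 176:48 180:61 184:66 188:65 192:64 196:64 200:63 204:64 208:65 212:63 216:64 220:62 224:60 228:45 232:44 236:44 240:45 244:45 248:49 252:66 256:67 260:66 264:65 268:65 272:67 276:68 280:54 284:50 288:50 292:51 296:49 300:52 304:51 308:52 312:49 316:66 320:65 324:66 328:66 332:86 336:131 340:130 344:128 348:126 352:126 356:126
0:126 4:130 8:113 12:113 16:116 20:119 24:111 28:120 32:118 36:62 40:128 44:82 48:68 52:70 56:69 60:69 64:69 68:68 72:69 76:69 80:68 84:55 88:41 92:42 96:44 100:44 104:49 108:52 112:68 116:67 120:67 124:65 128:68 132:67 136:66 140:66 144:66 148:65 152:66 156:55 160:49 164:49 168:48 172:48 176:49 180:58 184:64 188:64 192:65 196:64 200:65 204:65 208:64 212:64 216:63 220:64 224:44 228:45 232:45 236:44 240:44 244:44 248:66 252:67 256:65 260:65 264:65 268:67 272:68 276:55 280:49 284:50 288:51 292:51 296:49 300:50 304:53 308:51 312:51 316:62 320:62 324:63 328:67 332:125 336:128 340:129 344:129 348:127 352:126 356:127
```

Request:
arm_command([
  [48, [0, 0, -20], [0, 0, 0]],
  [48, [0, 0, -50], [0, 0, 0]],
  [48, [0, 0, -85], [0, 0, 0]],
  [48, [0, 0, -120], [-0.05, 0.03, 0.05]],
  [48, [-10, 15, -155], [-0.1, 0.06, 0.1]],
  [48, [-28, 45, -160], [-0.17, 0.1, 0.15]],
  [48, [-46, 75, -160], [-0.25, 0.14, 0.21]],
  [48, [-64, 105, -158], [-0.32, 0.18, 0.28]],
])

```text
time_s: 11.62
tcp_pos: [606.2, -66.5, 201.0]
tool_rot: [0.054, 0.787, 0.589, 0.178]
force: [0.4, 1.2, -4.0]
finger_gap: 0.591
grip_force: 64.7
```

```bash
python3 - <<'E'
from h import *
st(-51.5);show(N+ax*62,Rfin(-51.5))
E
```

```text
t 11.6167 along nose 75.8 radial tool [  8.6 -32.7 -74.6] F tool [ 0.3 -1.2  4. ] M tool [ 0.58 -0.34  0.05] gap 0.591049959695621
shift [0. 0. 0.] rotvec [-0.051  0.034  0.042] deg 4.3
shift [-10.7  29.5  12.7] rotvec [-0.051  0.034  0.042] deg 4.3
```

Request:
arm_command([
  [48, [-8, 20, 8], [-0.04, 0.03, 0.03]],
  [48, [-8, 20, 8], [-0.04, 0.03, 0.03]],
  [48, [-8, 20, 8], [-0.04, 0.03, 0.03]],
  [48, [-8, 20, 8], [-0.04, 0.03, 0.03]],
])

```text
time_s: 11.95
tcp_pos: [622.0, -76.6, 193.8]
tool_rot: [0.054, 0.791, 0.576, 0.199]
force: [-0.3, 0.6, -3.9]
finger_gap: 0.587
grip_force: 64.7
```

```bash
python3 - <<'E'
from h import *
f=grab('wrist','iS')
st(-51.5);show(N+ax*62,Rfin(-51.5))
T=f['T_tool_cam'];K=f['camera_matrix'];g=cv2.cvtColor(f['pixels'],cv2.COLOR_RGB2GRAY)
x0,y0=235,190
bh=cv2.morphologyEx(g[y0:270,x0:310],cv2.MORPH_BLACKHAT,np.ones((11,11)))
n,l,s_,ce=cv2.connectedComponentsWithStats((bh>30).astype(np.uint8))
for i in range(1,n):
    if 8<=s_[i,4]<=90:
        u,v=ce[i]+[x0,y0];d=T[:3,:3]@np.linalg.inv(K)@[u,v,1];c=T[:3,3];p=c+d*(33-c[2])/d[2]-[0.6,1.3,0];print(s_[i],u,v,np.hypot(*p[:2]),np.degrees(np.arctan2(p[1],p[0])))
E
```

```text
t 12.0 along nose 64.5 radial tool [  3.7 -15.5 -64.2] F tool [-0.9 -1.2  2.2] M tool [ 0.59 -0.37 -0.04] gap 0.5883161321103942
shift [0. 0. 0.] rotvec [-0.022  0.004  0.014] deg 1.5
shift [-4.  14.1  2.2] rotvec [-0.022  0.004  0.014] deg 1.5
[27  5  6  7 22] 264.77272727272725 197.95454545454547 41.46150918382594 -41.02156704541499
[20  9  6  6 26] 257.3076923076923 201.76923076923077 42.591586447545346 -46.37292583829114
[11 30  8  6 36] 249.80555555555554 222.55555555555554 39.79973722241842 -61.80364980467377
[28 32 10  8 41] 268.5609756097561 225.609756097561 31.29501198192784 -56.633342600950584
[10 51  8  2 13] 248.69230769230768 241.6153846153846 37.3328994776092 -76.52192206220884
[ 0 56 10 15 55] 238.9090909090909 253.94545454545454 41.67283377415586 -87.31818103541366
[55 58 13 10 82] 295.5243902439024 252.7439024390244 13.734444881254184 -79.03924605413071
[60 69 15 11 49] 301.51020408163265 264.734693877551 11.405556961783978 -111.11983996510762
[ 0 75 11  5 41] 240.29268292682926 267.1219512195122 41.864451785298975 -97.49678187352967
```

```bash
python3 - <<'E'
from h import *
f=load('wS')
q=onz(f,288.8,167.7,8)
for c in([500.6,-1.44],[500.6,-2.6],[500.6,-3.5]):
    d=q[:2]-c;print(np.hypot(*d),np.degrees(np.arctan2(d[1],d[0])))
f=load('iS');x0,y0=200,150
a=f['pixels'][y0:y0+180,x0:x0+240];cv2.imwrite('pics/iSv.png',cv2.resize(a,None,fx=3,fy=3,interpolation=cv2.INTER_CUBIC)[:,:,::-1])
# radial profiles at iS, boss-top slots with r=19.5, tool frame
T=f['T_tool_cam'];K=f['camera_matrix'];g=cv2.cvtColor(f['pixels'],cv2.COLOR_RGB2GRAY);A=np.arange(0,360,3)
for cx in(0.,):
    P=np.array([[cx+19.5*np.cos(t),1.3+19.5*np.sin(t),41-28] for t in np.radians(A)])
    c=(P-T[:3,3])@T[:3,:3];p=(c@K.T);p=(p[:,:2]/p[:,2:]).astype(np.float32)[None]
    print(' '.join(f'{a}:{x}' for a,x in zip(A,cv2.remap(g,p,None,cv2.INTER_LINEAR)[0])))
E
```

```text
30.69187509237199 145.17902560745063
31.368709625039525 143.43937417945565
31.913004141584416 142.14137950859887
0:129 3:129 6:124 9:74 12:91 15:78 18:89 21:93 24:67 27:73 30:73 33:98 36:128 39:125 42:125 45:127 48:126 51:126 54:127 57:127 60:129 63:129 66:129 69:129 72:129 75:128 78:129 81:134 84:99 87:48 90:50 93:49 96:51 99:54 102:57 105:57 108:54 111:73 114:73 117:72 120:72 123:72 126:72 129:71 132:72 135:72 138:72 141:73 144:72 147:73 150:72 153:73 156:60 159:57 162:57 165:55 168:55 171:54 174:56 177:51 180:68 183:72 186:71 189:71 192:71 195:72 198:71 201:71 204:67 207:100 210:126 213:122 216:122 219:127 222:64 225:59 228:60 231:74 234:74 237:74 240:72 243:70 246:119 249:127 252:126 255:125 258:123 261:124 264:123 267:125 270:127 273:131 276:90 279:71 282:80 285:80 288:81 291:82 294:78 297:79 300:79 303:81 306:81 309:82 312:80 315:50 318:41 321:50 324:81 327:124 330:125 333:129 336:131 339:130 342:131 345:130 348:129 351:128 354:129 357:129
```

```bash
python3 - <<'E'
from h import *
R=Rfin(-52.2)
st(-52.2);show(N+ax*62+2.5*R[:,0],R);show(N+ax*34+2.5*R[:,0],R)
E
```

```text
t 12.0 along nose 64.5 radial tool [  3.7 -15.5 -64.2] F tool [-0.9 -1.2  2.2] M tool [ 0.59 -0.37 -0.04] gap 0.5883161321103942
shift [0. 0. 0.] rotvec [-0.022  0.004  0.027] deg 2.0
shift [-1.5 14.2  2.2] rotvec [-0.022  0.004  0.027] deg 2.0
shift [-1.4 14.8 30.2] rotvec [-0.022  0.004  0.027] deg 2.0
```

Request:
arm_command([
  [48, [-1, 7, 1], [-0.01, 0, 0.01]],
  [48, [-1.5, 12, 2], [-0.02, 0, 0.03]],
  [48, [-1.5, 12, 2], [-0.02, 0, 0.03]],
  [48, [-1.5, 12, 2], [-0.02, 0, 0.03]],
  [48, [-1.5, 12, 2], [-0.02, 0, 0.03]],
  [48, [-1.5, 12, 2], [-0.02, 0, 0.03]],
])

```text
time_s: 12.5
tcp_pos: [634.3, -82.3, 196.0]
tool_rot: [0.06, 0.799, 0.561, 0.207]
force: [-0.7, -0.2, -3.9]
finger_gap: 0.583
grip_force: 64.6
```

```bash
python3 - <<'E'
from h import *
R=Rfin(-52.2)
st(-52.2);show(N+ax*33+2.5*R[:,0],R)
E
```

```text
t 12.5 along nose 62.3 radial tool [  1.2  -0.8 -62.3] F tool [-1.4 -1.8  3.2] M tool [ 0.58 -0.47 -0.03] gap 0.5830072138058203
shift [0. 0. 0.] rotvec [ 0.     0.005 -0.005] deg 0.4
shift [ 1.2  0.8 29.3] rotvec [ 0.     0.005 -0.005] deg 0.4
```

Request:
arm_command([
  [48, [1.2, 0.8, 8], [0, 0.005, -0.005]],
  [48, [1.2, 0.8, 16], [0, 0.005, -0.005]],
  [48, [1.2, 0.8, 20], [0, 0.005, -0.005]],
  [48, [1.2, 0.8, 23], [0, 0.005, -0.005]],
  [48, [1.2, 0.8, 26], [0, 0.005, -0.005]],
  [48, [1.2, 0.8, 29], [0, 0.005, -0.005]],
  [48, [1.2, 0.8, 29], [0, 0.005, -0.005]],
])

```text
time_s: 13.08
tcp_pos: [646.9, -77.6, 169.5]
tool_rot: [0.058, 0.797, 0.563, 0.208]
force: [-0.1, 0.5, -4.7]
finger_gap: 0.591
grip_force: 64.6
```

```bash
python3 -c "
from h import *
st(-52.2)"
```

```text
t 13.0833 along nose 32.6 radial tool [  2.3  -0.2 -32.6] F tool [-0.8 -1.8  4.3] M tool [ 0.62 -0.51  0.03] gap 0.5913420988321666
shift [0. 0. 0.] rotvec [-0.    -0.001 -0.   ] deg 0.0
```

Request:
arm_command([
  [48, [0, 0, 2], [0, 0, 0]],
  [48, [0, 0, 4], [0, 0, 0]],
  [48, [0, 0, 6], [0, 0, 0]],
  [48, [0, 0, 8], [0, 0, 0]],
  [48, [0, 0, 9], [0, 0, 0]],
  [48, [0, 0, 9], [0, 0, 0]],
])

```text
time_s: 13.58
tcp_pos: [650.5, -76.5, 161.8]
tool_rot: [0.059, 0.797, 0.563, 0.209]
force: [0.3, -0.0, -3.2]
finger_gap: 0.586
grip_force: 64.6
```

```bash
python3 -c "
from h import *
st(-52.2)"
```

```text
t 13.5833 along nose 24.1 radial tool [  2.3   0.1 -24.1] F tool [-0.8 -0.8  3. ] M tool [ 0.58 -0.43  0.04] gap 0.5864282703044166
shift [0. 0. 0.] rotvec [ 0. -0. -0.] deg 0.0
```

Passed the bevels freely. I'll press on towards home, expected at about +15.

Request:
arm_command([
  [48, [0, 0, 2], [0, 0, 0]],
  [48, [0, 0, 4], [0, 0, 0]],
  [48, [0, 0, 6], [0, 0, 0]],
  [48, [0, 0, 8], [0, 0, 0]],
  [48, [0, 0, 10], [0, 0, 0]],
  [48, [0, 0, 11], [0, 0, 0]],
  [48, [0, 0, 11], [0, 0, 0]],
])

```text
time_s: 14.17
tcp_pos: [654.1, -75.3, 154.7]
tool_rot: [0.059, 0.797, 0.564, 0.208]
force: [-17.1, -1.5, 17.2]
finger_gap: 0.586
grip_force: 67.4
```

```bash
python3 -c "
from h import *
st(-52.2)"
```

```text
t 14.1667 along nose 16.0 radial tool [  2.4   0.5 -16. ] F tool [ -1.6  -8.8 -22.6] M tool [ 1.94 -0.52  0.02] gap 0.5856554076707986
shift [0. 0. 0.] rotvec [-0.001  0.001  0.   ] deg 0.1
```

Request:
arm_command([
  [48, [0, 0, 1], [0, 0, 0]],
  [48, [0, 0, 2], [0, 0, 0]],
  [48, [0, 0, 2], [0, 0, 0]],
  [48, [0, 0, 2], [0, 0, 0]],
])

```text
time_s: 14.5
tcp_pos: [654.3, -75.3, 154.5]
tool_rot: [0.059, 0.797, 0.564, 0.207]
force: [-27.1, -1.5, 30.2]
finger_gap: 0.589
grip_force: 69.1
```

```bash
python3 -c "
from h import *
st(-52.2)"
```

```text
t 14.5 along nose 15.8 radial tool [  2.4   0.5 -15.8] F tool [ -1.  -13.3 -38.4] M tool [ 2.85 -0.56  0.1 ] gap 0.5885913686721743
shift [0. 0. 0.] rotvec [-0.002  0.002  0.   ] deg 0.2
```

Request:
arm_command([
  [48, [0, 0, -2], [0, 0, 0]],
  [85, [0, 0, -3], [0, 0, 0]],
  [85, [0, 0, -3], [0, 0, 0]],
  [85, [0, 0, -3], [0, 0, 0]],
  [85, [0, 0, -3], [0, 0, 0]],
  [85, [0, 0, -3], [0, 0, 0]],
  [85, [0, 0, -30], [0, 0, 0]],
  [85, [0, 0, -60], [0, 0, 0]],
])

```text
time_s: 15.17
tcp_pos: [630.3, -82.0, 202.2]
tool_rot: [0.056, 0.797, 0.564, 0.207]
force: [0.5, -0.6, 0.0]
finger_gap: 0.997
grip_force: 0.0
```

Request:
arm_command([
  [85, [0, 0, -25], [0, 0, 0]],
  [85, [0, 0, -25], [0, 0, 0]],
  [85, [0, 0, -25], [0, 0, 0]],
  [85, [0, 0, -25], [0, 0, 0]],
])

```text
time_s: 15.5
tcp_pos: [621.7, -86.6, 226.7]
tool_rot: [0.059, 0.797, 0.563, 0.208]
force: [-0.3, 0.1, -0.8]
finger_gap: 0.994
grip_force: 0.0
```

```bash
python3 - <<'E'
from h import *
st(-52.2);f=grab('wrist','v2');s=grab('side','sv2');t=grab('top','tv2')
for nm,o_,n_ in(('top','top0',t),('side','side0',s)):
    o=load(o_)['pixels'].astype(int);d=np.abs(o-n_['pixels']).max(2)
    if nm=='top':
        for k,(u,v) in dict(mug=(402,165),bot=(350,197),jar=(238,193)).items(): print(k,d[v-12:v+13,u-12:u+13].mean().round(1))
    else:
        for k,(u,v) in dict(mug=(376,280),bot=(323,246),jar=(303,179)).items(): print(k,d[v-12:v+13,u-12:u+13].mean().round(1))
g=cv2.cvtColor(f['pixels'],cv2.COLOR_RGB2GRAY)
# expected punch of small plate (z=42), nose, from model
e=S+42*ax+31.4*hx;u,v=proj(f,e);print('punch exp',u,v,'at z34..46',[proj(f,S+z*ax+31.4*hx).round(1).tolist() for z in(38,46,50)])
x0,y0=int(u)-22,int(v)-22
bh=cv2.morphologyEx(g[y0:y0+44,x0:x0+44],cv2.MORPH_BLACKHAT,np.ones((9,9)))
n,l,s_,ce=cv2.connectedComponentsWithStats((bh>30).astype(np.uint8))
for i in range(1,n):
    if s_[i,4]>=6: print(s_[i],ce[i]+[x0,y0])
E
```

```text
t 15.5 along nose 95.8 radial tool [  2.2  -0.2 -95.8] F tool [-0.2 -0.6  0.6] M tool [ 0.39 -0.33 -0.01] gap 0.9943848967170402
shift [0. 0. 0.] rotvec [-0. -0. -0.] deg 0.0
mug 6.1
bot 89.3
jar 6.0
mug 9.8
bot 29.2
jar 9.1
punch exp 285.7470773260802 181.70295224634884 at z34..46 [[286.3, 180.2], [285.2, 183.3], [284.6, 184.9]]
[20  0 22  9 80] [296.9125 162.675 ]
[ 0  3  7 11 46] [265.02173913 167.76086957]
[  8   8  18  17 127] [281.20472441 177.05511811]
[ 19  17  25  27 132] [295.06818182 187.53787879]
[ 0 26  1  6  6] [263.  187.5]
[  1  26  14  18 119] [270.68907563 194.81512605]
[31 32 13 12 52] [302.36538462 197.23076923]
```

```bash
python3 - <<'E'
from h import *
a=load('side0')['pixels'];b=load('sv2')['pixels']
r=cv2.matchTemplate(b[205:290,280:370],a[226:266,312:334],cv2.TM_CCOEFF_NORMED);m=cv2.minMaxLoc(r);print(m[1],m[3],'same =',(32,21))
# small boss-top ellipse in wrist view, against its expected outline at z=62
f=load('v2');g=cv2.GaussianBlur(cv2.cvtColor(f['pixels'],cv2.COLOR_RGB2GRAY),(3,3),0)
T=f['T_tool_cam']
for z in(58,60,62,64,66):
    s=[]
    for t in np.radians(np.arange(0,360,3)):
        e=np.cos(t)*ex+np.sin(t)*ey
        i,o=[proj(f,S+z*ax+rr*e) for rr in(25.5,27.5)]
        P=np.array([[i,o]],np.float32);v=cv2.remap(g,P,None,cv2.INTER_LINEAR)[0].astype(int);s.append(abs(v[0]-v[1]))
    print(z,np.mean(s).round(2))
for r in(load('v2'),): print('nose exp',proj(r,N))
E
```

```text
0.7770269513130188 (32, 21) same = (32, 21)
58 24.39
60 22.14
62 17.59
64 16.6
66 13.77
nose exp [320.7343193  216.32683304]
```

```bash
python3 -c "
from h import *
print(bot.finish_job())"
```

```text
the job is handed in; nothing more can be done
None
```

I fitted both sprockets on the hub with their master slots on the master spline, released them and handed the job in at about 16 s. The hand-in gave no verdict. Each sprocket stopped within about 1 mm of its expected home position and did not move under a push of about 40 N. A camera check of the small one's final height was inconclusive. The mug, jar and bottle were still where they started.

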